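# Set the proofing press to speed five and start it

### The arm

A 6-joint arm with a two-finger parallel gripper is mounted at the origin on the work surface. World frame = base frame: x ahead of the robot, y to its left, z up, the work surface at z = 0. Lengths are in m, angles in rad, forces in N, time in s.
With the tool pointing down it reaches from about 0.35 to 0.85 m from the base axis. Payload 8.1 kg.
Tool frame: the origin (TCP) lies at the very end of the fingers, on their centre line; the grasp point (between the pads) lies robot.hold_point_z behind it (robot.hold_point_z is the distance from the TCP to the grasp point, in m); z points along the fingers, y is the direction in which the jaws open and shut (so a half turn about z gives the same grasp; the last joint's range is limited). The gripper opens to 93 mm and grips with 3 to 60 N. Pads are 15 mm wide; open, the fingers measure 128 mm over their backs; the gripper's body (75 mm by 188 mm) begins 65 mm behind the grasp point.
Start: joints at [-1.282, 0.13, 1.488, -0, 1.523, -0.085], TCP at [0.219, -0.559, 0.219] pointing down, gripper open.
Joint ranges: [-2.96, 2.96], [-0.89, 2.26], [0.02, 2.5], [-1.34, 4.48], [0, 2.73], [-2.66, 2.66]. Speed limits (rad/s): [2.39, 2.39, 2.79, 3.14, 3.14, 3.14].

### API

Orientations are given as a rotation vector (axis times angle).
In Python, from plant import robot, cams gives the robot as it stands. The module is installed in compiled form; this text tells all that it offers.
- The arm moves only by the tool step_arm, never from a script. Its argument "deltas" is a list of rows, each an object with "offset": the shift along the tool's x, y, z in cm, a list of three; "roll": the turn about the tool's z in rad. In form: [{"offset": [x, y, z], "roll": roll}, ...]. A call has 1 to 12 rows; each row shifts and turns the commanded pose from where the row before left it, along the tool's axes as they then stand; what a row does not reach is not made up. A row lasts 1/8 s, in which the tool goes at most 62.5 mm and 10.7 degrees, less where a joint would pass 70% of its speed; a pose out of reach is approached as far as the arm can. A call with a gripper value outside its range is refused whole. "fingers" is the finger opening in cm, from 0 to 9.3, set as the call begins (left out, the last holds). The fingers move at their own pace and stop on an object; "grip_force" is the grip in N (left out, the last holds). Time passes only in rows, so rows that do not move let the fingers close. It gives the time, the measured TCP pose, the force and the opening at its end, in the units of the state.
- robot.read_state(): the state, without advancing time (a new reading comes with each control period).
- cams.read_camera(name): name is "scene" or "side" or "wrist"; returns a dict with "pixels" (384x512x3 uint8, red, green, blue), "fx", "fy", "cx", "cy" (pixels), "extrinsics" (4x4, takes a point from world to camera coordinates). Camera axes: x right, y down, z forward; pixel columns grow to the right and rows downward; lengths in m; the calibration is good to about 2 mm. The wrist camera is an equidistant fisheye: a pixel r from the principal point sees the ray r / f radians off the axis. A picture is of the moment at which its call begins. There is no depth.
- robot.close_job(): hands the job in, once; it reports no verdict.
Trained networks look in a picture, given as the dict that the camera call returned (one of the last four; its "shot" number tells which), for a name from the list of things; names that differ only in an ending like _2 or _b are one class to them, and where a whole thing is asked for, a point or a joint stands for the part that bears it (a point fixed in the world has none). Each returns a list of dicts, best first, with "score" (0 to 1); they miss things now and then, are a little off and sometimes report something else, mostly with a low value. They report only what shows in the picture. A call takes as long as a camera call.
- cams.boxes_of(picture, thing): "xy" ([column, row] in pixels, amid what is visible of it).
- cams.silhouettes(picture, thing): "mask" (384x512 bool, what is visible of it) and "xy" ([column, row] in pixels, amid what is visible of it).
- cams.pinpoint(picture, thing): "xy" ([column, row] in pixels: a listed point, or the origin of a listed thing).
The state is a dict: "t": time; "q": joint angles; "dq": joint speeds; "joint_torque": joint torques, N m; "tool_pos": TCP position; "orientation": TCP orientation; "force": force on the tool from outside, world axes, zero at the start; "wrist_torque": the same for the moment, N m; "opening": finger opening in m.
Only numpy, scipy, OpenCV 4.12 (cv2) and the standard library are available. Lean on these libraries where they do the work, as an engineer would, in place of code of your own. Each camera call takes 0.05 s, during which the arm holds its last target. There are 200 camera calls.

### The job

Set the press console's speed selector to speed five: with a fingertip, push its lever gently round clockwise, counting the clicks, to the fifth bar after the off dot, never running past it. Then press the start button fully down and let it come back up. Do not pinch or force the lever, and leave the things lying around the console where they are.

Things in the scene. Friction and masses are not known exactly. Their poses are not given: they have to be found in the camera images.
- console: Flat grey control box, aluminium top plate, fixed to the bench: 180 mm (its x) by 280 mm (its y), top plate 62 mm above the bench. Origin: centre of its underside, at bench height; z up, front faces -x. The selector's vertical axis stands at x 0, y +50 mm; the start button's at x 0, y -85 mm.
- off_mark (a point): The off dot printed on the console's top plate, 63 mm from the selector's axis, at +105 degrees (counterclockwise seen from above, from the console's +x). From it clockwise follow seven printed radial bars, 30 degrees apart and ever longer (6 to 18 mm, from 59 mm out): speeds 1 to 7; speed 5 lies at -45 degrees.
- lever: The selector's black pointer lever: a hub of 36 mm diameter with one arm, 12 mm wide, reaching 55 mm from the axis, white line on top towards its tip; it stands from 2 to 26 mm above the console's top plate. Origin: on the turning axis at the height of the top plate; x points along the arm to its tip, z up.
- selector (a joint): Lever angle, rad: 0 at off, growing clockwise from above, 0.524 (30 degrees) a click; speed 5 is 2.618; stops at 0 and 3.665. Starts at off, 1, 2 or 3. A sprung roller inside pulls it to the nearest click: the hump midway between clicks takes about 0.13 N m (3 to 4 N at 40 mm from the axis); past it the lever snaps ahead of the finger into the next click and stays there.
- lever_tip (a point): Middle of the end face of the lever's arm: 55 mm from the axis, 14 mm above the console's top plate.
- start (a joint): Travel of the start button, m: 0 up, 0.006 fully down. A spring returns it; fully down takes 5 N.
- start_top (a point): Centre of the top of the start button: a round steel button of 30 mm diameter in a black collar of 46 mm diameter; up, its top stands 22 mm above the console's top plate and 10 mm above the collar. It is pressed straight down.
- ink_jar: Jar of ink, 68 mm diameter, 85 mm tall, loose, standing on the bench left of the console. Origin: centre of its underside. To be left alone.
- tape_roll: Roll of paper tape, 92 mm diameter, 36 mm tall, loose, lying on the bench right of the console. Origin: centre of its underside. To be left alone.
- gouge: Carving gouge with a short bulbous wooden handle, 111 mm long, 32 mm tall, loose, lying on the bench in front of the console. Origin: under its middle; x along the blade. To be left alone.
- block: Small wooden printing block, 60 by 90 by 22 mm, loose, lying on the bench behind the console. Origin: centre of its underside. To be left alone.

How it is judged:
On the way, in this order (a step that is already met when the one before it is completed fails the run):
1. the selector rests at speed five (value of joint selector between 2.49799 and 2.73799 rad), for 0.3 s.
2. the start button is pressed fully down (all of step 1 and value of joint start above 0.005 m), for 0.05 s.
At the end, for the whole second after the job is handed in: The selector rests at speed five (within 0.12 rad), the start button has been pressed and is up again (within 1 mm), and the four loose things are within 20 mm of where they stood (all of step 1 and value of joint start below 0.001 m and distance of each of ink_jar, tape_roll, gouge, block from where it was at the start of the episode below 0.02 m); the robot touches nothing.
It fails at once if the selector is run past speed five (value of joint selector above 2.91799 rad).
It fails at once if the start button is pressed before the selector stands at speed five (value of joint start above 0.003 m and not (value of joint selector between 2.36799 and 2.86799 rad)).
It fails at once if the lever is pinched or forced (more than 20 N) (contact force between the fingers and lever above 20 N).
It fails at once if the lever is pushed with a part of the arm other than the fingers (contact force between the arm and lever above 2 N).
It fails at once if one of the loose things round the console is moved or lifted (distance of any of ink_jar, tape_roll, gouge, block from where it was at the start of the episode above 0.02 m).
It also fails if it takes over 54 s, if anything falls off the work surface, if the arm or the gripper's body presses on something with over 40 N, if the wrist force passes 120 N, or if a joint passes its speed limit or range.

## Working session

There is one attempt and no reset: what is moved stays moved. The work goes in short steps, Python scripts to look and compute and a tool call to move; the robot and the scene stay as the last step left them, time stands still between calls to the robot, and variables do not carry over. Pictures are saved under pics/ and viewed, about 8 in all and at most 12, crops included, and the job is handed in when it is done.

Besides the shell and the picture viewer there is one more tool, called after "Request:" as name([rows], argument=value, ...), one row to a line, values as JSON. step_arm: Moves the arm, as the interface text tells. Its arguments: {"type":"object","properties":{"deltas":{"type":"array"},"fingers":{"type":"number"},"grip_force":{"type":"number"}},"required":["deltas"]}

```bash
mkdir -p pics
cat > h.py <<'E'
import numpy as np, cv2
from plant import robot, cams
def snap(n,f=None):
    p=cams.read_camera(n)
    if f: cv2.imwrite('pics/'+f,cv2.cvtColor(p['pixels'],cv2.COLOR_RGB2BGR))
    return p
def ray(p,xy):
    E=np.array(p['extrinsics']); R,t=E[:3,:3],E[:3,3]
    v=np.array([(xy[0]-p['cx'])/p['fx'],(xy[1]-p['cy'])/p['fy']])
    if p.get('_fish'):
        r=np.hypot(*v); d=np.array([*(v/max(r,1e-9)*np.sin(r)),np.cos(r)])
    else: d=np.array([*v,1])
    return -R.T@t, R.T@d
def onplane(p,xy,z):
    o,d=ray(p,xy); return o+d*(z-o[2])/d[2]
E
python3 - <<'E'
from h import *
print(robot.read_state()['t'])
for n in ('scene','side','wrist'):
    p=snap(n,n+'0.png'); p['_fish']=n=='wrist'
    for th,z in (('console',0),('off_mark',.062),('lever',.062),('lever_tip',.076),('start_top',.084),('ink_jar',0),('tape_roll',0),('gouge',0),('block',0)):
        for r in cams.pinpoint(p,th)[:2]:
            print(n,th,np.round(r['xy'],1),round(r['score'],2),np.round(onplane(p,r['xy'],z),4))
E
```

```text
0.0
scene console [252.  217.2] 0.65 [0.5352 0.046  0.    ]
scene console [300.6 201.8] 0.15 [0.3858 0.0772 0.    ]
scene off_mark [282.9 224.5] 0.92 [0.5081 0.1516 0.062 ]
scene lever [262.4 208.7] 0.57 [0.5223 0.0784 0.062 ]
scene lever_tip [259.1 222.2] 0.8 [0.5611 0.1201 0.076 ]
scene ink_jar [307.  254.8] 0.69 [0.4842 0.2304 0.    ]
scene tape_roll [210.8 168.8] 0.82 [ 0.5367 -0.1893  0.    ]
scene gouge [300.8 203.8] 0.68 [0.39   0.0836 0.    ]
scene block [204.7 243. ] 0.83 [0.6893 0.0489 0.    ]
side console [267.7 227.7] 0.71 [0.5281 0.0361 0.    ]
side off_mark [262.9 237.6] 0.66 [0.4969 0.1361 0.062 ]
side lever [262.6 214.7] 0.65 [0.524  0.0734 0.062 ]
side lever_tip [236.  221.7] 0.91 [0.5541 0.1291 0.076 ]
side lever_tip [202.5 214.6] 0.49 [0.6222 0.1345 0.076 ]
side start_top [276.1 172.6] 0.45 [ 0.5439 -0.0481  0.084 ]
side ink_jar [251.1 300.9] 0.76 [0.4789 0.2311 0.    ]
side tape_roll [294.8 175.6] 0.73 [ 0.5438 -0.1789  0.    ]
side gouge [324.6 256.5] 0.77 [0.3938 0.0742 0.    ]
side block [203.4 215.1] 0.77 [0.674  0.0508 0.    ]
```

Run:
```python
import cv2,numpy as np
a=cv2.imread('pics/scene0.png')[120:290,150:350]; b=cv2.imread('pics/side0.png')[130:300,150:350]
cv2.imwrite('pics/c0.png',np.vstack([cv2.resize(i,None,fx=3.5,fy=3.5,interpolation=cv2.INTER_CUBIC) for i in (a,b)])[:1190])
cv2.imwrite('pics/c0.png',np.hstack([cv2.resize(i,(400,340),interpolation=cv2.INTER_CUBIC) for i in (a,b)]))
```

```text
(no output)
```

View pics/c0.png

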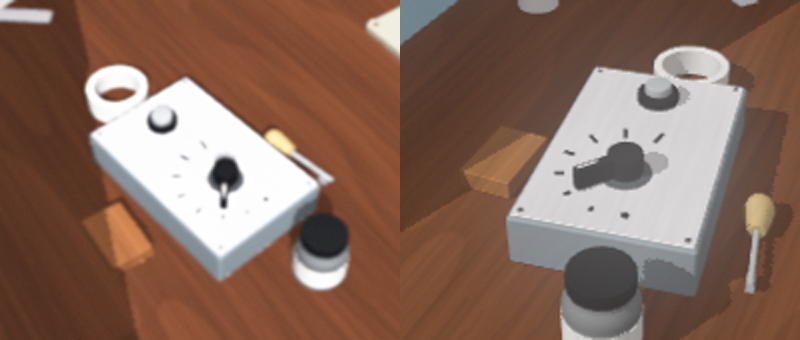

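```bash
cat >> h.py <<'E'
from scipy.spatial.transform import Rotation as Ro
def tool(dst,s=None):
    s=s or robot.read_state(); R=Ro.from_rotvec(s['orientation']).as_matrix()
    return np.round(R.T@(np.array(dst)-s['tool_pos'])*100,2)
E
python3 - <<'E'
from h import *
s=robot.read_state(); print(np.round(Ro.from_rotvec(s['orientation']).as_matrix(),3),s['force'],s['opening'],robot.hold_point_z)
print(tool([.5,.05,.32]),tool([.45,0,.32]))
p=snap('wrist'); E=np.array(p['extrinsics']);print(np.round(-E[:3,:3].T@E[:3,3]-s['tool_pos'],3),np.round(E[2,:3],2),p['fx'])
E
```

```text
[[ 0.931  0.365 -0.   ]
 [ 0.365 -0.931  0.   ]
 [-0.    -0.    -1.   ]] [-0.40461872 -0.93738827 -0.48007552] 0.09283466322021146 0.0188
[ 48.37 -46.4  -10.14] [ 41.89 -43.57 -10.14]
[0.074 0.028 0.165] [-0.26 -0.1  -0.96] 297.3186396354542
```

Request:
step_arm([
  {"offset":[3.8,-3.9,-2],"roll":0},
  {"offset":[3.8,-3.9,-2],"roll":0},
  {"offset":[3.8,-3.9,-1],"roll":0},
  {"offset":[3.8,-4,0],"roll":0},
  {"offset":[3.8,-4,0],"roll":0},
  {"offset":[3.8,-4,0],"roll":0},
  {"offset":[3.8,-4,0],"roll":0},
  {"offset":[3.8,-4,0],"roll":0},
  {"offset":[3.8,-4,0],"roll":0},
  {"offset":[3.8,-4,0],"roll":0},
  {"offset":[3.8,-4,0],"roll":0},
  {"offset":[0,0,0],"roll":0},
], fingers=0, grip_force=30)

```text
t: 3.05
tool_pos: [0.4492, 0.0043, 0.2686]
orientation: [-3.084, -0.592, -0.0]
force: [-0.3, -1.6, -0.4]
opening: 0.0004
```

Run:
```python
from h import *
s=robot.read_state(); print(s['t'],s['tool_pos'],s['force'],s['q'])
p=snap('wrist','w1.png'); p['_fish']=1
for th,z in (('console',0),('off_mark',.062),('lever',.062),('lever_tip',.076),('start_top',.084),('ink_jar',0),('tape_roll',0),('gouge',0),('block',0)):
    for r in cams.pinpoint(p,th)[:2]:
        print(th,np.round(r['xy'],1),round(r['score'],2),np.round(onplane(p,r['xy'],z),4))
np.savez('w1',E=p['extrinsics'],k=[p['fx'],p['fy'],p['cx'],p['cy']])
```

```text
3.05 [0.44921763 0.00430318 0.26860455] [-0.25788423 -1.62779573 -0.35327252] [-1.05386091e-01 -3.02569887e-01  1.80629447e+00  8.84254613e-04
  1.63794534e+00  1.08609930e+00]
console [257.9 102.5] 0.71 [0.5315 0.0319 0.    ]
off_mark [171.3  94.3] 0.84 [0.5023 0.1384 0.062 ]
lever [224.3  96.2] 0.65 [0.5226 0.0735 0.062 ]
lever_tip [195.6  58. ] 0.59 [0.5546 0.122  0.076 ]
start_top [332.5 119.8] 0.95 [ 0.5457 -0.0575  0.084 ]
ink_jar [124.4  91.5] 0.8 [0.4801 0.231  0.    ]
tape_roll [390.9 149.4] 0.91 [ 0.55   -0.1868  0.    ]
gouge [197.4 178.7] 0.78 [0.3925 0.0752 0.    ]
block [288.4   9.9] 0.63 [0.6796 0.0432 0.    ]
```

View pics/w1.png

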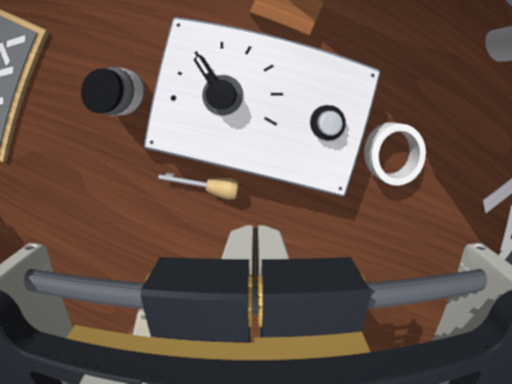

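```bash
cat > fit.py <<'E'
from h import *
from scipy.optimize import least_squares
d=np.load('w1.npz'); p=dict(zip(('fx','fy','cx','cy'),d['k']),extrinsics=d['E'],_fish=1)
g=cv2.cvtColor(cv2.imread('pics/w1.png'),cv2.COLOR_BGR2GRAY).astype(float)
cor=[((175,18),(.09,.14)),((379,72),(.09,-.14)),((345,195),(-.09,-.14)),((146,148),(-.09,.14))]
ang=lambda k:np.radians(105-30*k)
pts=[((173,98),0,63),((180,73),1,62),((222,45),3,64),((248,50),4,65),((269,68),5,66),((277,94),6,67),((271,122),7,68)]
P=[];L=[];W=[]
for c,k,r in pts:
    x,y=c; w=np.clip(150-g[y-7:y+8,x-8:x+9],0,None); Y,X=np.mgrid[y-7:y+8,x-8:x+9]
    c2=((w*X).sum()/w.sum(),(w*Y).sum()/w.sum()); 
    print(k,np.round(c2,1))
    P.append(onplane(p,c2,.062)[:2]); L.append((r/1000*np.cos(ang(k)),.05+r/1000*np.sin(ang(k)))); W.append(1)
for c,l in cor: P.append(onplane(p,c,.062)[:2]); L.append(l); W.append(.6)
P.append((.5457,-.0575)); L.append((0,-.085)); W.append(.7)
P,L,W=map(np.array,(P,L,W))
def res(v):
    c,s=np.cos(v[2]),np.sin(v[2]); return (W[:,None]*(L@np.array([[c,s],[-s,c]])+v[:2]-P)).ravel()
f=least_squares(res,[.53,.03,.15],loss='soft_l1',f_scale=.003); v=f.x
print(v,np.degrees(v[2])); print(np.round(res(v).reshape(-1,2)*1000,1))
c,s=np.cos(v[2]),np.sin(v[2])
print('axis',v[:2]+.05*np.array([-s,c]),'start',v[:2]-.085*np.array([-s,c]))
E
python3 fit.py
```

```text
0 [172.9  97.6]
1 [179.4  72.9]
3 [221.4  44.8]
4 [247.8  49.8]
5 [268.1  67.6]
6 [276.5  93.7]
7 [270.3 120.8]
[0.53045082 0.02686252 0.13996968] 8.019671852172339
[[-0.2 -0.5]
 [-0.4 -0.4]
 [-0.1  0.1]
 [ 0.3  0.2]
 [ 0.4 -0. ]
 [ 0.5 -0.2]
 [ 0.5 -0.3]
 [ 1.2  3.6]
 [ 3.8 -1.5]
 [-1.5 -1.7]
 [-1.9  2.8]
 [-2.4  0.1]]
axis [0.52347517 0.07637353] start [ 0.54230944 -0.0573062 ]
```

Run:
```python
from h import *
print(tool([.512,.123,.15]))
```

```text
[10.37 -9.14 11.87]
```

Request:
step_arm([
  {"offset":[3.46,-3.05,0],"roll":0},
  {"offset":[3.46,-3.05,0],"roll":0},
  {"offset":[3.46,-3.05,0],"roll":0},
  {"offset":[0,0,2],"roll":-0.155},
  {"offset":[0,0,2],"roll":-0.155},
  {"offset":[0,0,2],"roll":-0.155},
  {"offset":[0,0,2],"roll":-0.155},
  {"offset":[0,0,2],"roll":-0.155},
  {"offset":[0,0,2],"roll":-0.155},
  {"offset":[0,0,0],"roll":0},
])

```text
t: 4.8
tool_pos: [0.5106, 0.1234, 0.1468]
orientation: [-2.497, -1.903, 0.005]
force: [-0.6, -0.3, 0.6]
opening: 0.0007
```

```bash
cat > chk.py <<'E'
from h import *
A=np.array([.5235,.0764])
s=robot.read_state(); R=Ro.from_rotvec(s['orientation']).as_matrix()
print('t',round(s['t'],2),'pos',np.round(s['tool_pos'],4),'yaw',round(np.degrees(np.arctan2(R[1,0],R[0,0])),1),'F',np.round(s['force'],1),'tilt',np.round(R[2],3))
rel=R.T@np.array([*(s['tool_pos'][:2]-A),0])*1000; print('rel axis in tool mm',np.round(rel,1), 'q6',s['q'][5])
E
python3 chk.py
python3 - <<'E'
from h import *
p=snap('wrist','w2.png')
E
```

```text
t 4.8 pos [0.5106 0.1234 0.1468] yaw 74.6 F [-0.6 -0.3  0.6] tilt [-0.001 -0.003 -1.   ]
rel axis in tool mm [ 41.9 -24.9   0. ] q6 0.408080407625106
```

View pics/w2.png

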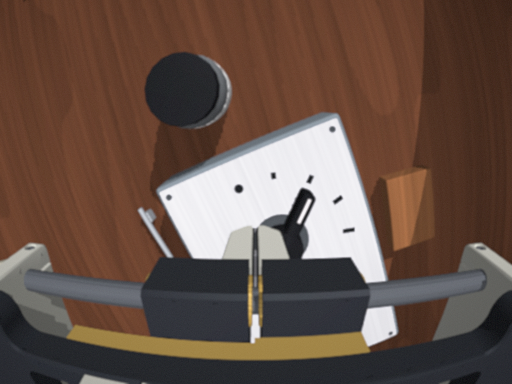

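Request:
step_arm([
  {"offset":[0,0,2.5],"roll":0},
  {"offset":[0,0,2.5],"roll":0},
  {"offset":[0,0,1.5],"roll":0},
  {"offset":[0,0,0.9],"roll":0},
  {"offset":[0,0,0],"roll":0},
])

```text
t: 5.48
tool_pos: [0.5119, 0.1239, 0.0747]
orientation: [-2.498, -1.905, 0.0]
force: [0.1, 0.7, 0.0]
opening: 0.0005
```

```bash
python3 chk.py
```

```text
t 5.47 pos [0.5119 0.1239 0.0747] yaw 74.7 F [0.1 0.7 0. ] tilt [-0. -0. -1.]
rel axis in tool mm [ 42.8 -23.8   0. ] q6 0.40797485152291263
```

Request:
step_arm([
  {"offset":[0,0,0.4],"roll":0},
  {"offset":[0.19,0.38,0],"roll":0.0873},
  {"offset":[0.19,0.38,0],"roll":0.0873},
  {"offset":[0.19,0.38,0],"roll":0.0873},
  {"offset":[0.19,0.38,0],"roll":0.0873},
  {"offset":[0.15,0.3,0],"roll":0.0698},
  {"offset":[0.15,0.3,0],"roll":0.0698},
  {"offset":[0,0,0],"roll":0},
])

```text
t: 6.48
tool_pos: [0.5358, 0.124, 0.0712]
orientation: [2.884, 1.245, 0.001]
force: [-0.6, 2.3, 0.0]
opening: 0.0005
```

```bash
cat >> chk.py <<'E'
import sys
if len(sys.argv)>1:
    for n in ('wrist','side','scene'):
        p=snap(n,sys.argv[1]+n+'.png'); p['_fish']=n=='wrist'
        for r in cams.pinpoint(p,'lever_tip')[:1]:
            w=onplane(p,r['xy'],.076)[:2]-A; a=np.degrees(np.arctan2(w[1],w[0]))
            print(n,np.round(r['xy']),round(r['score'],2),'angle',round(a,1),'r',round(np.hypot(*w)*1000),'click',round((105+8-a)/30,2))
E
python3 chk.py a
```

```text
t 6.47 pos [0.5358 0.124  0.0712] yaw 46.7 F [-0.6  2.3  0. ] tilt [ 0.001  0.    -1.   ]
rel axis in tool mm [ 43.1 -23.7   0. ] q6 0.8895243723663985
wrist [288. 223.] 0.78 angle 49.8 r 56 click 2.11
side [268. 230.] 0.74 angle 123.0 r 61 click -0.33
scene [258. 221.] 0.4 angle 47.3 r 55 click 2.19
```

Request:
step_arm([
  {"offset":[0.15,0.3,0],"roll":0.0698},
  {"offset":[0.15,0.3,0],"roll":0.0698},
  {"offset":[0.15,0.3,0],"roll":0.0698},
  {"offset":[0,0,0],"roll":0},
])

```text
t: 7.28
tool_pos: [0.5449, 0.12, 0.0706]
orientation: [2.998, 0.938, 0.0]
force: [-0.0, 0.1, -0.3]
opening: 0.0004
```

```bash
python3 chk.py b
```

```text
t 7.28 pos [0.5449 0.12   0.0706] yaw 34.7 F [-0.   0.1 -0.3] tilt [ 0.  0. -1.]
rel axis in tool mm [ 42.5 -23.7  -0. ] q6 1.0899292056155125
wrist [292. 223.] 0.61 angle 36.1 r 56 click 2.56
scene [255. 220.] 0.45 angle 37.1 r 54 click 2.53
```

Request:
step_arm([
  {"offset":[0.11,0.22,0],"roll":0.0524},
  {"offset":[0,0,0],"roll":0},
])

```text
t: 7.82
tool_pos: [0.547, 0.1191, 0.0706]
orientation: [3.022, 0.859, 0.0]
force: [0.8, 0.8, -0.9]
opening: 0.0005
```

```bash
python3 chk.py c
```

```text
t 7.83 pos [0.547  0.1191 0.0706] yaw 31.7 F [ 0.8  0.8 -0.9] tilt [ 0.  0. -1.]
rel axis in tool mm [ 42.4 -24.    0. ] q6 1.1398284746166005
wrist [308. 224.] 0.85 angle 22.9 r 55 click 3.0
scene [250. 222.] 0.45 angle 26.5 r 64 click 2.88
```

Request:
step_arm([
  {"offset":[0.19,0.38,0],"roll":0.0873},
  {"offset":[0.15,0.3,0],"roll":0.0698},
  {"offset":[0.15,0.3,0],"roll":0.0698},
  {"offset":[0.15,0.3,0],"roll":0.0698},
  {"offset":[0.15,0.3,0],"roll":0.0698},
  {"offset":[0.15,0.3,0],"roll":0.0698},
  {"offset":[0.15,0.3,0],"roll":0.0698},
  {"offset":[0,0,0],"roll":0},
])

```text
t: 9.12
tool_pos: [0.5643, 0.1022, 0.0706]
orientation: [3.141, 0.075, 0.0]
force: [2.0, -0.7, 0.3]
opening: 0.0005
```

```bash
python3 chk.py d
```

```text
t 9.12 pos [0.5643 0.1022 0.0706] yaw 2.7 F [ 2.  -0.7  0.3] tilt [ 0.  0. -1.]
rel axis in tool mm [ 42.  -23.8  -0. ] q6 1.613021104412467
wrist [294. 226.] 0.73 angle 2.7 r 54 click 3.68
side [238. 203.] 0.61 angle -3.4 r 54 click 3.88
scene [241. 215.] 0.54 angle -2.3 r 62 click 3.84
```

Request:
step_arm([
  {"offset":[0.04,0.07,0],"roll":0.0175},
  {"offset":[0,0,0],"roll":0},
])

```text
t: 9.68
tool_pos: [0.5647, 0.1016, 0.0706]
orientation: [-3.141, -0.046, -0.0]
force: [0.6, -0.8, -0.1]
opening: 0.0004
```

```bash
python3 chk.py e
```

```text
t 9.68 pos [0.5647 0.1016 0.0706] yaw 1.7 F [ 0.6 -0.8 -0.1] tilt [ 0. -0. -1.]
rel axis in tool mm [ 41.9 -24.    0. ] q6 1.6301978347183887
wrist [309. 226.] 0.89 angle -7.4 r 54 click 4.01
side [236. 203.] 0.58 angle 0.5 r 55 click 3.75
scene [241. 213.] 0.58 angle -6.7 r 60 click 3.99
```

Request:
step_arm([
  {"offset":[0.15,0.3,0],"roll":0.0698},
  {"offset":[0.15,0.3,0],"roll":0.0698},
  {"offset":[0.15,0.3,0],"roll":0.0698},
  {"offset":[0.15,0.3,0],"roll":0.0698},
  {"offset":[0.15,0.3,0],"roll":0.0698},
  {"offset":[0.15,0.3,0],"roll":0.0698},
  {"offset":[0.11,0.22,0],"roll":0.0524},
  {"offset":[0,0,0],"roll":0},
])

```text
t: 10.98
tool_pos: [0.5711, 0.0801, 0.0706]
orientation: [3.065, -0.688, -0.0]
force: [-0.4, 0.2, 0.2]
opening: 0.0
```

```bash
python3 chk.py f
```

```text
t 10.97 pos [0.5711 0.0801 0.0706] yaw -25.3 F [-0.4  0.2  0.2] tilt [-0.  0. -1.]
rel axis in tool mm [ 41.5 -23.7  -0. ] q6 2.062657153820382
wrist [292. 226.] 0.66 angle -23.8 r 54 click 4.56
side [242. 202.] 0.64 angle -9.3 r 48 click 4.08
```

Request:
step_arm([
  {"offset":[0.08,0.15,0],"roll":0.035},
  {"offset":[0,0,0],"roll":0},
  {"offset":[0,0,0],"roll":0},
])

```text
t: 11.65
tool_pos: [0.5712, 0.0785, 0.0706]
orientation: [-3.053, 0.741, 0.0]
force: [-0.3, -0.5, -0.0]
opening: 0.0004
```

```bash
python3 chk.py g
```

```text
t 11.65 pos [0.5712 0.0785 0.0706] yaw -27.3 F [-0.3 -0.5 -0. ] tilt [-0. -0. -1.]
rel axis in tool mm [ 41.4 -23.7  -0. ] q6 2.0949271480399396
wrist [292. 226.] 0.95 angle -25.9 r 54 click 4.63
side [239. 197.] 0.97 angle -18.9 r 63 click 4.4
```

Request:
step_arm([
  {"offset":[0.06,0.11,0],"roll":0.026},
  {"offset":[0,0,0],"roll":0},
  {"offset":[0,0,0],"roll":0},
])

```text
t: 12.32
tool_pos: [0.5712, 0.0772, 0.0707]
orientation: [-3.043, 0.781, -0.0]
force: [-0.6, -0.4, -0.1]
opening: 0.0007
```

```bash
python3 chk.py i
```

```text
t 12.32 pos [0.5712 0.0772 0.0707] yaw -28.8 F [-0.6 -0.4 -0.1] tilt [ 0. -0. -1.]
rel axis in tool mm [ 41.4 -23.7   0. ] q6 2.118811055896593
wrist [307. 226.] 0.57 angle -36.7 r 54 click 4.99
side [248. 197.] 0.9 angle -32.8 r 53 click 4.86
scene [230. 176.] 0.15 angle -84.1 r 140 click 6.57
```

View pics/iwrist.png

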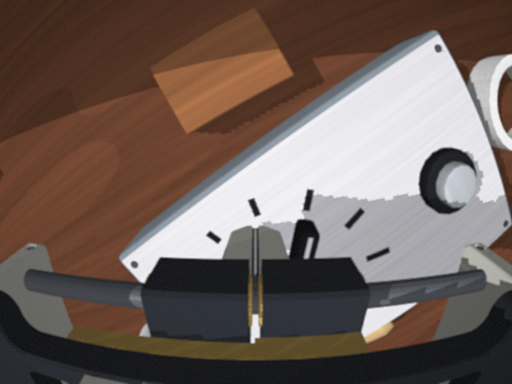

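Request:
step_arm([
  {"offset":[0,-0.5,0],"roll":0},
  {"offset":[0,0,-2],"roll":0},
  {"offset":[0,0,-3],"roll":0},
  {"offset":[0,0,-3],"roll":0},
  {"offset":[0,0,0],"roll":0},
])

```text
t: 13.25
tool_pos: [0.5763, 0.0819, 0.1555]
orientation: [-3.041, 0.78, -0.011]
force: [0.1, -0.0, 0.4]
opening: 0.0005
```

```bash
python3 chk.py j; python3 -c "
from h import *
print(tool([.5423,-.0573,.11]))
p=snap('wrist');p['_fish']=1
for r in cams.pinpoint(p,'start_top')[:2]: print(r['score'],onplane(p,r['xy'],.084))
"
```

```text
t 13.25 pos [0.5763 0.0819 0.1555] yaw -28.8 F [ 0.1 -0.   0.4] tilt [ 0.006 -0.004 -1.   ]
rel axis in tool mm [ 43.6 -30.2   0.4] q6 2.1262506085351327
wrist [297. 191.] 0.64 angle -35.4 r 54 click 4.95
side [246. 197.] 0.59 angle -30.7 r 55 click 4.79
scene [239. 206.] 0.8 angle -29.0 r 59 click 4.73
[ 4.03 13.63  3.93]
0.82 [ 0.54224824 -0.06081221  0.084     ]
```

Request:
step_arm([
  {"offset":[1.34,4.54,0],"roll":0},
  {"offset":[1.34,4.54,0],"roll":0},
  {"offset":[1.35,4.55,0],"roll":0},
  {"offset":[0,0,2.5],"roll":0},
  {"offset":[0,0,2],"roll":0},
  {"offset":[0,0,0],"roll":0},
  {"offset":[0,0,0],"roll":0},
])

```text
t: 14.52
tool_pos: [0.5435, -0.0566, 0.1059]
orientation: [-3.043, 0.78, 0.0]
force: [0.4, 0.3, 0.4]
opening: 0.0008
```

```bash
python3 chk.py k; python3 -c "
from h import *
print(tool([.5423,-.058,.084]))
"
```

```text
t 14.53 pos [ 0.5435 -0.0566  0.1059] yaw -28.7 F [0.4 0.3 0.4] tilt [-0. -0. -1.]
rel axis in tool mm [ 81.5 107.   -0. ] q6 1.8746662786531154
wrist [128. 252.] 0.86 angle -36.4 r 55 click 4.98
scene [243. 204.] 0.64 angle -38.7 r 51 click 5.06
[-0.09  0.15  2.23]
```

Request:
step_arm([
  {"offset":[-0.1,0.15,1.2],"roll":0},
  {"offset":[0,0,0.8],"roll":0},
  {"offset":[0,0,0.3],"roll":0},
  {"offset":[0,0,0.3],"roll":0},
  {"offset":[0,0,0.2],"roll":0},
  {"offset":[0,0,0],"roll":0},
])

```text
t: 15.58
tool_pos: [0.5415, -0.0581, 0.0782]
orientation: [3.043, -0.781, -0.001]
force: [-6.2, 0.6, 7.6]
opening: 0.0004
```

Request:
step_arm([
  {"offset":[0,0,0.1],"roll":0},
  {"offset":[0,0,0],"roll":0},
  {"offset":[0,0,0],"roll":0},
])

```text
t: 15.95
tool_pos: [0.5415, -0.0581, 0.0781]
orientation: [3.043, -0.781, -0.001]
force: [-9.3, 1.5, 15.3]
opening: 0.0005
```

Request:
step_arm([
  {"offset":[0,0,-0.4],"roll":0},
  {"offset":[0,0,-1],"roll":0},
  {"offset":[0,0,-3],"roll":0},
  {"offset":[0,0,-5],"roll":0},
  {"offset":[0,0,-5],"roll":0},
  {"offset":[0,0,-5],"roll":0},
  {"offset":[0,0,0],"roll":0},
  {"offset":[0,0,0],"roll":0},
])

```text
t: 16.95
tool_pos: [0.5417, -0.058, 0.2704]
orientation: [-3.043, 0.781, -0.0]
force: [-0.1, 0.2, -0.4]
opening: 0.0006
```

```bash
python3 chk.py m; python3 -c "
from h import *
for n in ('wrist','scene','side'):
  p=snap(n);p['_fish']=n=='wrist'
  for th,z in (('start_top',.084),('ink_jar',0),('tape_roll',0),('gouge',0),('block',0)):
    for r in cams.pinpoint(p,th)[:1]: print(n,th,round(r['score'],2),np.round(r['xy']),np.round(onplane(p,r['xy'],z),3))
a=cv2.imread('pics/mwrist.png'); b=cv2.imread('pics/mside.png')
cv2.imwrite('pics/m.png',cv2.resize(np.hstack([a,b]),(800,300),interpolation=cv2.INTER_AREA))
"
```

```text
t 16.95 pos [ 0.5417 -0.058   0.2704] yaw -28.8 F [-0.1  0.2 -0.4] tilt [ 0. -0. -1.]
rel axis in tool mm [ 80.7 109.   -0. ] q6 1.872487576878321
wrist [174. 195.] 0.71 angle -34.3 r 51 click 4.91
side [247. 198.] 0.89 angle -30.3 r 51 click 4.78
scene [239. 204.] 0.77 angle -38.3 r 60 click 5.04
wrist start_top 0.9 [256. 172.] [ 0.542 -0.06   0.084]
wrist ink_jar 0.71 [130. 268.] [0.482 0.231 0.   ]
wrist block 0.7 [153. 115.] [0.679 0.04  0.   ]
scene start_top 0.56 [281. 220.] [0.516 0.151 0.084]
scene tape_roll 0.61 [209. 168.] [ 0.539 -0.194  0.   ]
scene gouge 0.64 [302. 202.] [0.384 0.08  0.   ]
scene block 0.86 [206. 243.] [0.685 0.051 0.   ]
side ink_jar 0.59 [250. 298.] [0.484 0.225 0.   ]
side tape_roll 0.82 [297. 174.] [ 0.542 -0.189  0.   ]
side gouge 0.95 [326. 258.] [0.39  0.076 0.   ]
side block 0.83 [204. 213.] [0.678 0.044 0.   ]
```

View pics/m.png

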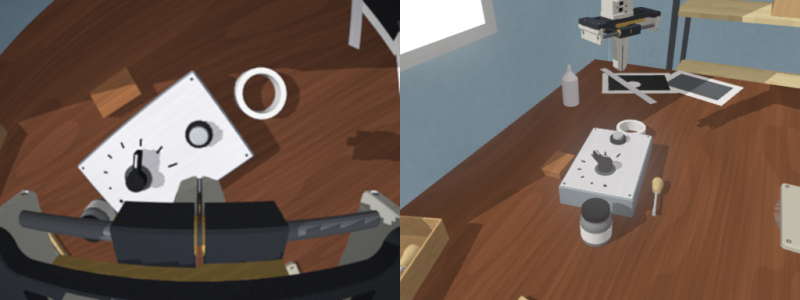

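```bash
python3 -c "
from plant import robot
print(robot.close_job())"
```

```text
the job is handed in; nothing more can be done
None
```

The selector now stands at speed five, the start button has been pressed fully down and released, and the job is handed in at about 17 s of the 54 s allowed. No verdict was reported.

- **Selector:** it started at speed 2. I pushed it clockwise with the closed fingertips through three clicks, reading the lever angle in the wrist camera at each stop. The force readings taken at the stops stayed at or under about 2.4 N.
- **Start button:** I pressed until it would go no further, with the fingertips at z 0.078 m. The vertical force was then 15 N, with about 9 N sideways that I did not look into. I then lifted clear.
- **Lever angle:** the wrist camera read click 4.99 right after the last click. After the press it read 4.91 and the scene camera 5.04. The wrist picture shows the lever on bar 5, with bars 6 and 7 beyond it.
- **Other checks:** the button looks up in the last picture. The loose things were found within about 10 mm of their first positions, which is roughly the measuring noise, and the robot touches nothing.
- **Readings that disagreed:** the side camera read the lever at click 4.78, as its tip detections were off throughout. The scene camera's last location of the button was a false hit near the off dot. I went by the wrist camera in both cases.

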